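# Rock the pendulum angle gauge on the tall stud to the set angle and hold it

### The arm

A 6-joint arm with a two-finger parallel gripper is mounted at the origin on the work surface. World frame = base frame: x ahead of the robot, y to its left, z up, the work surface at z = 0. Lengths are in mm, angles in rad, forces in N, time in s.
With the tool pointing down it reaches from about 350 to 775 mm from the base axis. Payload 7.3 kg.
Tool frame: the origin (TCP) lies midway between the tips of the shut fingers; the grasp point (between the pads) lies 19 mm behind it; y points along the fingers, z is the direction in which the jaws open and shut, and the axes are right-handed (so a half turn about y gives the same grasp; the last joint's range is limited). The gripper opens to 92 mm and grips with 3 to 60 N. Pads are 19 mm wide; open, the fingers measure 130 mm over their backs; the gripper's body (75 mm by 190 mm) begins 47 mm behind the grasp point.
Start: joints at [-1.257, 0.342, 1.524, -0, 1.275, -0.146], TCP at [233.003, -470.483, 226.741] pointing down, gripper open.
Joint ranges: [-2.53, 2.53], [-0.77, 2.02], [0.04, 2.7], [-1, 4.14], [0.28, 2.66], [-3.11, 3.11]. Speed limits (rad/s): [2.57, 2.57, 3.14, 3.14, 3.14, 3.14].

### API

Orientations are given as a unit quaternion [w, x, y, z].
In Python, from station import read_state, capture, calibration, hand_in, trace gives the robot as it stands.
- The arm moves only by the tool move_arm, never from a script. Its argument "rows" is one flat list of numbers, 7 for each row, row after row: the turn, a rotation vector about the tool's x, y, z in degrees, then the shift along the tool's x, y, z in mm, then the closure, from -1 (fully open) to 1 (shut), so that 0 is half open. A call has 1 to 20 rows; each row is the pose to reach, as a shift and turn from the pose commanded when the call began, along the tool's axes at that moment; what a row does not reach only later rows make up. A row lasts 1/12 s, in which the tool goes at most 41.7 mm and 7.16 degrees, less where a joint would pass 70% of its speed; a pose out of reach is approached as far as the arm can. A call with a gripper value outside its range is refused whole. The fingers move at their own pace and stop on an object; the grip force is fixed at half the most. Time passes only in rows, so rows that repeat a pose let the fingers close. It gives the time, the measured TCP pose, the force and the opening at its end, in the units of the state.
- read_state(): the state, without advancing time (a new reading comes with each control period).
- capture(name): name is "side" or "top" or "wrist"; returns the picture (400x640x3 uint8, blue, green, red); there is no depth.
- calibration(name): a dict with "vertical_fov" (degrees; the focal length in pixels is half the picture's height over the tangent of half this angle, whatever the lens; pixels are square), "cx", "cy" (the principal point, pixels), "dist_coeffs" ([k1, k2, p1, p2, k3] as OpenCV has them; the pictures are not rectified), "view" (4x4, takes a point from world to camera coordinates); the wrist camera has in their place "mount" (4x4, takes a point from camera to tool coordinates, whose origin is the TCP and whose axes are the tool frame's). Camera axes: x right, y down, z forward; pixel columns grow to the right and rows downward; lengths in mm; the calibration is good to about 2 mm. A picture is of the moment at which its call begins: read the wrist's pose just before it. calibration takes no time and is no camera call.
- hand_in(): hands the job in, once; it reports no verdict.
Trained networks look in the newest picture that a camera, given by its name, has taken for a name from the list of things; names that differ only in an ending like _2 or _b are one class to them, and where a whole thing is asked for, a point or a joint stands for the part that bears it (a point fixed in the world has none). Each returns a list of dicts, best first, with "p" (0 to 1); they miss things now and then, are a little off and sometimes report something else, mostly with a low value. They report only what shows in the picture. A call takes as long as a camera call. They do not tell look-alikes from the thing itself.
- trace(query, camera): "pixels" (400x640 bool, what is visible of it) and "bbox" ([left, top, right, bottom] in pixels, round what is visible of it).
The state is a dict: "clock": time; "q": joint angles; "qd": joint speeds; "tau": joint torques, N m; "position": TCP position; "ee_rot": TCP orientation; "contact_force": force on the tool from outside, world axes, zero at the start; "moment": the same for the moment, N m; "grip_width": finger opening in mm.
Only numpy, scipy, OpenCV 4.12 (cv2) and the standard library are available. Lean on these libraries where they do the work, as an engineer would, in place of code of your own. Each camera call takes 0.05 s, during which the arm holds its last target. There are 200 camera calls.

### The job

The tab on the angle gauge has been set to the angle wanted for this dental model. Take the gauge by its grip, lift it clear of the bench, set the middle of its foot down level and lightly on the tall middle stud of the model block, then rock it on that stud until the swinging pointer settles in line with the tab, and leave everything else where it is. Finish while holding the gauge still like this, its foot still resting lightly on the tall stud and the pointer at rest on the tab.

Things in the scene. Friction and masses are not known exactly. Their poses are not given: they have to be found in the camera images.
- gauge: angle gauge standing on the bench: open upright aluminium frame, 116 mm wide (its y), 162 mm high (z), about 0.36 kg. Origin: centre of the foot's underside; x is normal to the frame's plane, z up. Flat foot 36 (x) x 116 (y) x 12 mm, 10 mm side posts, 12 mm thick crossbar at z 110-122 mm under the grip. Keep the fingers off pointer and tab.
- gauge_grip (a point): centre of the gauge's black grip block at its top, 142 mm above the foot's underside: 18 mm thick (x), 64 mm long (y), 40 mm high (z 122 to 162 mm); pinch it from above across its 18 mm thickness, fingers closing along the gauge's x. Axes as the gauge's
- gauge_foot (a point): middle of the underside of the gauge's foot; axes as the gauge's
- pointer_tip (a point): lower tip of the swinging pointer: dark steel needle 4 mm wide with a round bob, hung on a free, lightly damped pivot (hub 16 mm thick) 114 mm above the foot's underside, in the frame's plane; tip 65 mm from the pivot. It always settles to hang plumb, in about 1 s. Site z points from tip to pivot.
- index_tab (a point): inner end of the index tab, a plain dark steel tab 5 mm wide, 22 mm long, on the white arc (ticks every 0.2 rad) under the pivot, 66 mm from the pivot; it is stiff and stays where it is set. Site z points to the pivot; the pointer is on the mark when both z axes are in line.
- pointer (a joint): angle of the pointer in the gauge, rad: 0 along the frame's middle, positive with the tip swung towards the gauge's +y. Turning the gauge by +a about its own x makes the settled pointer read -a.
- index (a joint): angle at which the tab is set in the gauge, rad, measured as the pointer's; set differently each time, 0.15 to 0.34, so the gauge must finally lean by minus this about its own x
- block: terracotta-coloured model block fixed to the bench, 60 mm (x) x 110 mm (y) x 22 mm high, with a row of three studs along its y: fixed stumps 32 and 37 mm high (at y -36 and +36 mm) and between them the tall steel stud. Origin at the centre of the underside.
- stud_top (a point): top of the dome of the tall steel stud, 18 mm across, in the middle of the block; 61 mm above the bench when free. The stud yields straight down on a spring.
- stud (a joint): how far the tall stud is pressed down, m: 0 free, 0.008 at its stop. It begins to yield at about 1 N and takes 0.9 N more per mm (about 8 N at the stop).
- arch: bystander, to be left alone: printed arch model, a horseshoe with teeth, about 60 x 70 x 28 mm; origin at the underside's centre
- jar: bystander, to be left alone: low closed white jar, 48 mm across, 55 mm high; origin at the underside's centre
- disc: bystander, to be left alone: flat white ceramic milling disc, 98 mm across, 16 mm thick; origin at the underside's centre
- wand: bystander, to be left alone: white hand scanner lying down, about 210 mm long, 34 mm thick; origin at the underside's centre
- carton: bystander, to be left alone: small cardboard carton 60 x 90 x 70 mm; origin at the underside's centre
- driver: bystander, to be left alone: screwdriver lying down, 160 mm long; origin at the underside's centre
- cup: bystander, to be left alone: clear beaker, 70 mm across, 80 mm high; origin at the underside's centre
Not all that is in view belongs to the job. What is shaped like the gauge but blue is not meant.

How it is judged:
By the outcome, as a careful person would: the job done as asked, in the order asked, and still so for the second after the job is handed in, while the arm keeps its last pose, push and grip.
It also fails if it takes over 51 s, if anything falls off the work surface, if the arm or the gripper's body presses on something with over 40 N, if the wrist force passes 120 N, or if a joint passes its speed limit or range.

## Working session

There is one attempt and no reset: what is moved stays moved. The work goes in short steps, Python scripts to look and compute and a tool call to move; the robot and the scene stay as the last step left them, time stands still between calls to the robot, and variables do not carry over. Pictures are saved under pics/ and viewed, about 8 in all and at most 12, crops included, and the job is handed in when it is done.

Besides the shell and the picture viewer there is one more tool, called as name(argument=value, ...) on one line, values as JSON. move_arm: Moves the arm, as the interface text tells. Its arguments: {"type":"object","properties":{"rows":{"type":"array"}},"required":["rows"]}

```bash
mkdir -p pics; ls; cat > h.py <<'E'
import numpy as np, cv2
from station import *
from scipy.spatial.transform import Rotation as R
np.set_printoptions(precision=3,suppress=True)
def T_tool(s):
    w,x,y,z=s["ee_rot"]; T=np.eye(4); T[:3,:3]=R.from_quat([x,y,z,w]).as_matrix(); T[:3,3]=s["position"]; return T
def cam(n,s=None):
    c=calibration(n); f=200/np.tan(np.radians(c["vertical_fov"])/2)
    K=np.array([[f,0,c["cx"]],[0,f,c["cy"]],[0,0,1.]]); d=np.array(c["dist_coeffs"],float)
    V=np.array(c["view"]) if "view" in c else np.linalg.inv(T_tool(s)@np.array(c["mount"]))
    return K,d,V
def ray(cm,uv):
    K,d,V=cm; p=cv2.undistortPoints(np.array(uv,float).reshape(-1,1,2),K,d).reshape(-1,2)
    D=np.c_[p,np.ones(len(p))]@V[:3,:3]; o=-V[:3,:3].T@V[:3,3]
    return o,D/np.linalg.norm(D,axis=1)[:,None]
def onz(cm,uv,z):
    o,D=ray(cm,uv); return o+D*((z-o[2])/D[:,2])[:,None]
def proj(cm,X):
    K,d,V=cm; return cv2.projectPoints(np.array(X,float).reshape(-1,3),V[:3,:3],V[:3,3],K,d)[0].reshape(-1,2)
E
python3 - <<'E'
from h import *
s=read_state(); print(s)
a=capture("side");b=capture("top")
cv2.imwrite("pics/side.png",a);cv2.imwrite("pics/top.png",b)
for n in("side","top"):
    c=cam(n); print(n,c[0][0,0],c[1],-c[2][:3,:3].T@c[2][:3,3], c[2][:3,:3])
    for q in("gauge","gauge_grip","gauge_foot","pointer_tip","index_tab","block","stud_top"):
        for r in trace(q,n)[:3]:
            v,u=np.nonzero(r["pixels"]); print(n,q,round(r["p"],2),r["bbox"],u.mean(),v.mean())
E
```

```text
pics
{'clock': 0.0, 'q': array([-1.257,  0.343,  1.525,  0.   ,  1.275, -0.146]), 'qd': array([ 0.   ,  0.   , -0.001,  0.001,  0.001, -0.002]), 'tau': array([  0.001, -43.124, -24.422,   0.072,   0.056,  -0.   ]), 'position': array([ 232.875, -470.07 ,  226.037]), 'ee_rot': array([ 0.161, -0.161,  0.689, -0.688]), 'contact_force': array([-0.23 ,  0.44 , -0.418]), 'moment': array([ 0.031, -0.029,  0.034]), 'grip_width': 91.84957949648684}
side 474.3655497643006 [0.016 0.    0.    0.    0.   ] [ 497.708 -719.981  937.406] [[ 0.985 -0.173 -0.011]
 [-0.135 -0.727 -0.673]
 [ 0.108  0.664 -0.74 ]]
side gauge 0.98 [285.2, 128.8, 310.9, 198.7] 296.9345372460497 165.2900677200903
side gauge 0.69 [320.7, 82.7, 342.5, 150.0] 329.9411111111111 116.92333333333333
side gauge_grip 0.95 [319.0, 85.1, 340.8, 147.8] 329.8331539289559 117.20559741657696
side gauge_grip 0.63 [289.2, 132.7, 311.1, 197.8] 297.00754716981135 165.7245283018868
side gauge_foot 0.69 [318.2, 85.7, 343.9, 144.6] 329.75626423690204 117.34054669703872
side gauge_foot 0.58 [287.6, 127.4, 311.4, 195.2] 296.74382314694407 166.21456
[... 310 characters left out ...]
     0.     0.   ] [ 363.951   28.89  1512.025] [[-0.022 -1.     0.009]
 [-0.985  0.02  -0.174]
 [ 0.174 -0.013 -0.985]]
top gauge 0.71 [158.3, 171.7, 203.4, 200.7] 181.65921787709496 185.35754189944134
top gauge 0.64 [220.2, 214.8, 269.1, 235.5] 243.1240428790199 224.84839203675344
top gauge_grip 0.98 [221.1, 217.6, 266.4, 232.6] 242.54904831625183 224.4480234260615
top gauge_grip 0.77 [159.3, 167.0, 203.3, 203.5] 182.8714596949891 185.9738562091503
top gauge_foot 0.92 [155.3, 170.1, 203.3, 197.8] 181.12328767123287 184.72994129158513
top gauge_foot 0.55 [220.4, 214.2, 265.3, 235.8] 242.87393767705382 224.25637393767704
top block 0.72 [361.0, 233.6, 404.8, 264.2] 380.8375 246.79305555555555
```

```bash
python3 - <<'E'
import cv2,numpy as np
a=cv2.imread("pics/side.png");b=cv2.imread("pics/top.png")
cv2.imwrite("pics/sc.png",cv2.resize(a[60:330,170:530],None,fx=2.2,fy=2.2,interpolation=3))
cv2.imwrite("pics/tc.png",cv2.resize(b[130:330,130:450],None,fx=2.5,fy=2.5,interpolation=3))
E
```

```text
(no output)
```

View pics/sc.png

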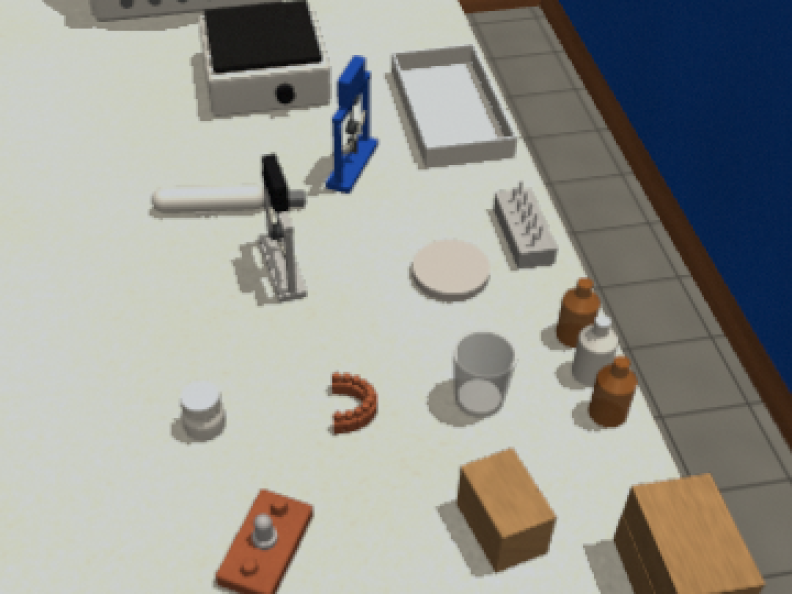

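View pics/tc.png

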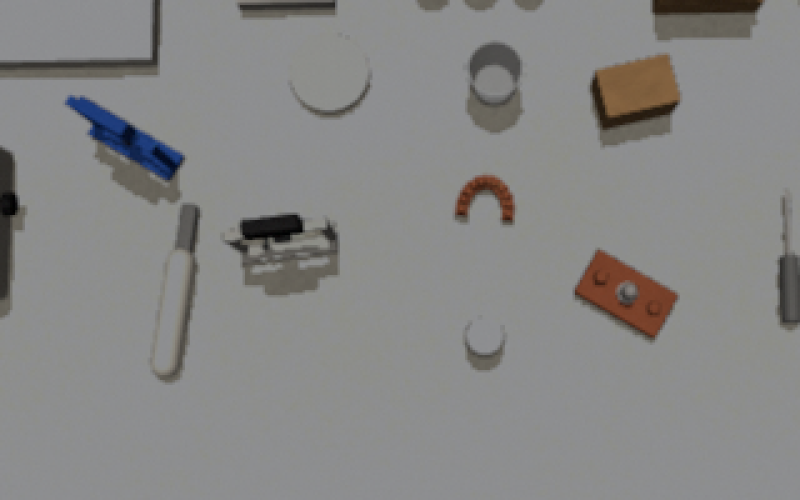

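```bash
python3 - <<'E'
from h import *
a=cv2.imread("pics/side.png");b=cv2.imread("pics/top.png")
T=cam("top");S=cam("side")
m=np.zeros(b.shape[:2],bool); m[205:240,210:275]=1
k=(b.max(2)<45)&m; n,l,st,ce=cv2.connectedComponentsWithStats(k.astype(np.uint8)); i=1+st[1:,4].argmax(); print(st[i],ce[i])
pts=np.argwhere(l==i)[:,::-1].astype(np.float32); r=cv2.minAreaRect(pts); bx=cv2.boxPoints(r)
P=onz(T,bx,162); print(bx,"\n",P, onz(T,[ce[i]],155)); print(np.diff(P,axis=0)[:,:2], [np.linalg.norm(x) for x in np.diff(P,axis=0)])
m=np.zeros(a.shape[:2],bool); m[120:165,280:310]=1
k=(a.max(2)<50)&m; n,l,st,c2=cv2.connectedComponentsWithStats(k.astype(np.uint8)); j=1+st[1:,4].argmax(); print("side",st[j],c2[j])
def tri(u1,u2):
    o1,d1=ray(T,[u1]);o2,d2=ray(S,[u2]); M=np.c_[d1[0],-d2[0]]; t=np.linalg.lstsq(M,o2-o1,rcond=None)[0]
    return (o1+t[0]*d1[0]+o2+t[1]*d2[0])/2, np.linalg.norm(o1+t[0]*d1[0]-o2-t[1]*d2[0])
print("grip",tri(ce[i],c2[j]))
ut=np.array([627,291])/2.5+130; us=np.array([263,516])/2.2+[170,60]; print("studtop",tri(ut,us),onz(T,[ut],61),onz(S,[us],61))
hsv=cv2.cvtColor(b,cv2.COLOR_BGR2HSV); k=((hsv[...,1]>110)&(hsv[...,0]<15)); k[:225]=0;k[275:]=0;k[:,:350]=0;k[:,410:]=0
pts=np.argwhere(k)[:,::-1].astype(np.float32); bx=cv2.boxPoints(cv2.minAreaRect(pts)); P=onz(T,bx,22); print("block",P,P.mean(0))
print("jar",onz(T,[[324,264]],55),"arch",onz(T,[[324,210]],28))
print(T_tool(read_state())); print(np.array(calibration("wrist")["mount"]),calibration("wrist")["vertical_fov"])
E
```

```text
[227 216  24  11 186] [238.747 220.833]
[[226.36 218.52]
 [249.6  215.2 ]
 [250.96 224.72]
 [227.72 228.04]] 
 [[572.476 265.137 162.   ]
 [580.282 202.49  162.   ]
 [554.228 198.764 162.   ]
 [546.487 261.212 162.   ]] [[566.529 232.751 155.   ]]
[[  7.807 -62.647]
 [-26.055  -3.726]
 [ -7.741  62.448]] [np.float64(63.131694705000264), np.float64(26.319752967978637), np.float64(62.92580441946422)]
side [289 131  13  26 197] [294.807 143.706]
grip (array([569.881, 234.964, 140.899]), np.float64(2.470968927838302))
studtop (array([ 500.76 , -162.397,   58.619]), np.float64(5.56294049669373)) [[ 497.765 -162.363   61.   ]] [[ 503.502 -163.466   61.   ]]
block [[ 502.097 -103.833   22.   ]
 [ 552.282 -134.924   22.   ]
 [ 495.848 -226.747   22.   ]
 [ 446.287 -195.279   22.   ]] [ 499.128 -165.196   22.   ]
jar [[451.117   2.389  55.   ]] arch [[612.963  -1.799  28.   ]]
[[  -0.896    0.       0.444  233.014]
 [  -0.444   -0.      -0.896 -470.503]
 [   0.      -1.       0.     226.782]
 [   0.       0.       0.       1.   ]]
[[   0.       0.961    0.276  -74.665]
 [  -0.      -0.276    0.961 -158.212]
 [   1.      -0.       0.       1.304]
 [   0.       0.       0.       1.   ]] 63.10896780080747
```

```bash
cat >> h.py <<'E'
def pose(psi,tilt_z=0,p=(0,0,0),tilt_x=0):
    """tool down, tool z azimuth psi deg, then turned about own z / x (deg)"""
    a=np.radians(psi); z=np.array([np.cos(a),np.sin(a),0]); y=np.array([0,0,-1.]); 
    T=np.eye(4); T[:3,:3]=np.c_[np.cross(y,z),y,z]@R.from_rotvec([np.radians(tilt_x),0,np.radians(tilt_z)]).as_matrix(); T[:3,3]=p; return T
def delta(T0,T1):
    D=np.linalg.inv(T0)@T1; return np.r_[R.from_matrix(D[:3,:3]).as_rotvec(degrees=True),D[:3,3]].round(2)
E
python3 - <<'E'
from h import *
T0=T_tool(read_state()); G=np.array([568,234,49.])
A=pose(97,0,(460,220,230)); print(delta(T0,A))
# view pose
for tz in(34,-34):
    B=pose(97,tz); M=np.array(calibration("wrist")["mount"]); f=B[:3,:3]@M[:3,2]; 
    c=G-290*f; B[:3,3]=c-B[:3,:3]@M[:3,3]; print(tz,f,c,B[:3,3],B[:3,1],delta(A,B))
E
```

```text
[  -0.   -160.66    0.02 -509.84   -3.33 -518.06]
34 [-0.307 -0.037 -0.951] [656.966 244.873 324.802] [630.752 240.341 151.886] [-0.555 -0.068 -0.829] [  0.     0.    34.   171.96  78.11  -0.62]
-34 [ 0.76   0.094 -0.643] [347.518 206.878 235.419] [496.927 223.91  146.007] [ 0.555  0.068 -0.829] [ -0.     0.   -34.    37.13  83.99  -0.62]
```

move_arm(rows=[0,-80,0,-255,-3,-259,-1,0,-160.5,0,-510,-3,-518,-1,0,-160.5,0,-510,-3,-518,-1,0,-160.5,0,-510,-3,-518,-1,0,-160.5,0,-510,-3,-518,-1,0,-160.5,0,-510,-3,-518,-1,0,-160.5,0,-510,-3,-518,-1,0,-160.5,0,-510,-3,-518,-1,0,-160.5,0,-510,-3,-518,-1,0,-160.5,0,-510,-3,-518,-1,0,-160.5,0,-510,-3,-518,-1,0,-160.5,0,-510,-3,-518,-1,0,-160.5,0,-510,-3,-518,-1,0,-160.5,0,-510,-3,-518,-1,0,-160.5,0,-510,-3,-518,-1,0,-160.5,0,-510,-3,-518,-1,0,-160.5,0,-510,-3,-518,-1,0,-160.5,0,-510,-3,-518,-1,0,-160.5,0,-510,-3,-518,-1,0,-160.5,0,-510,-3,-518,-1])

```text
clock: 2.47
position: [460.1, 221.6, 229.2]
ee_rot: [-0.704, 0.705, -0.061, 0.061]
contact_force: [-0.2, -0.1, -1.4]
grip_width: 91.9
```

```bash
python3 - <<'E'
from h import *
s=read_state();print(s["clock"],s["q"],s["position"],s["ee_rot"])
T0=T_tool(s); print(delta(T0,pose(97,0,(460,220,230)))); print(delta(T0,pose(97,-34,(497,224,146))))
E
```

```text
2.4667 [ 0.299  0.314  1.558 -0.     1.27  -1.099] [460.143 221.564 229.231] [-0.704  0.705 -0.061  0.061]
[  0.01 -16.91  -0.03   0.13  -0.77  -1.57]
[  5.03 -16.4  -33.78  35.93  83.21   8.77]
```

move_arm(rows=[2.5,-8,-17,18,30,4,-1,5,-16.5,-34,36,83,9,-1,5,-16.5,-34,36,83,9,-1,5,-16.5,-34,36,83,9,-1,5,-16.5,-34,36,83,9,-1,5,-16.5,-34,36,83,9,-1,5,-16.5,-34,36,83,9,-1,5,-16.5,-34,36,83,9,-1])

```text
clock: 3.13
position: [497.3, 225.7, 152.9]
ee_rot: [0.685, -0.667, -0.243, -0.167]
contact_force: [-0.5, -0.1, 0.7]
grip_width: 91.7
```

```bash
python3 - <<'E'
from h import *
import json
s=read_state(); w=capture("wrist"); cv2.imwrite("pics/w1.png",w)
np.save("w1T.npy",T_tool(s)); print(T_tool(s))
W=cam("wrist",s)
for q in("gauge_grip","gauge_foot","index_tab","pointer_tip"):
    for r in trace(q,"wrist")[:2]: v,u=np.nonzero(r["pixels"]); print(q,r["p"],r["bbox"],u.mean(),v.mean())
f=cv2.flip(w,-1); cv2.imwrite("pics/w1f.png",cv2.resize(f[60:400,120:520],None,fx=1.75,fy=1.75,interpolation=2))
E
```

```text
[[  0.826   0.553  -0.111 497.317]
 [  0.096   0.056   0.994 225.66 ]
 [  0.556  -0.831  -0.007 152.872]
 [  0.      0.      0.      1.   ]]
gauge_grip 0.87 [413.3, 220.6, 482.6, 266.5] 450.9135399673736 238.77406199021206
gauge_grip 0.73 [246.3, 142.7, 399.8, 326.0] 323.4759828610088 220.24084792903855
gauge_foot 0.77 [410.3, 214.7, 478.0, 266.5] 450.8201680672269 238.63361344537816
gauge_foot 0.57 [250.0, 144.6, 398.8, 325.6] 323.61667694204687 220.23296855733662
index_tab 0.6 [345.4, 173.6, 357.9, 205.0] 348.77486910994764 186.82198952879583
index_tab 0.45 [416.2, 18.6, 577.6, 211.4] 501.4399741128249 106.53262862690109
pointer_tip 0.67 [313.2, 194.5, 336.6, 260.0] 323.70927601809956 225.0158371040724
pointer_tip 0.27 [0.0, 212.0, 39.1, 254.9] 14.259505703422054 231.8574144486692
```

View pics/w1f.png

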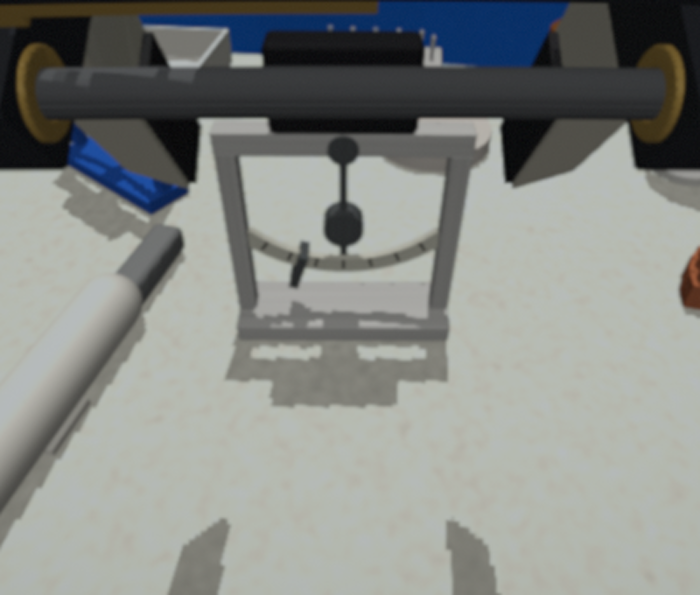

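```bash
python3 - <<'E'
import cv2
f=cv2.flip(cv2.imread("pics/w1.png"),-1)
cv2.imwrite("pics/w1z.png",cv2.resize(f[125:265,235:405],None,fx=4.25,fy=4.25,interpolation=2))
E
```

```text
(no output)
```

View pics/w1z.png

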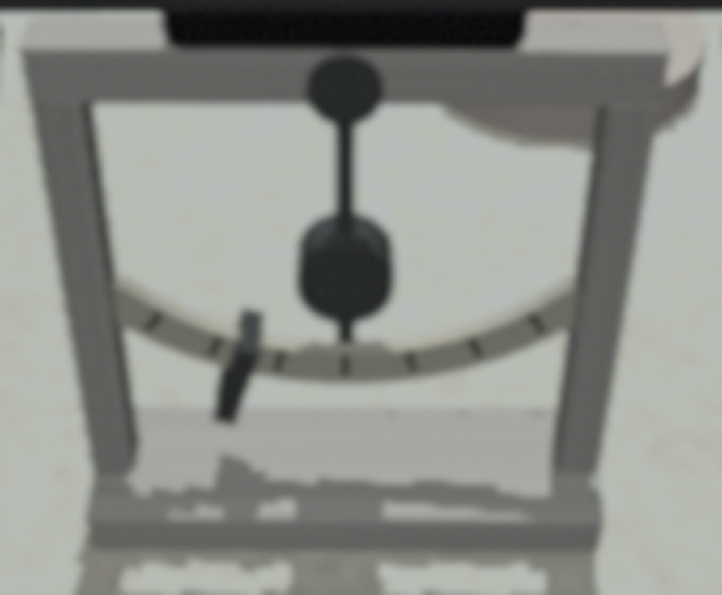

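```bash
cat > fit.py <<'E'
from h import *
from scipy.optimize import least_squares
T=np.load("w1T.npy"); c=calibration("wrist"); K,d,_=cam("wrist",dict(ee_rot=[1,0,0,0],position=[0,0,0])); M=np.array(c["mount"])
def uz(p): p=np.array(p,float)/4.25+[235,125]-0.5+.5/4.25; return np.array([639,399])-p
foot=[(-18,58,12),(-18,-58,12),(-18,58,0),(-18,-58,0)]; fu=[(90,522),(600,521),(91,549),(599,548)]
bar=[(58,122),(-58,122)]; bu=[(24,50),(664,53)]
ang=np.array([.6,.4,.2,0,-.2,-.4,-.6]); tu=[(153,321),(216,348),(280,361),(346,363),(411,362),(476,348),(538,323)]
U=uz(fu+bu+tu+[(345,89)])
def model(p):
    x,y,yaw,rx,ry,rz,xb,r,xa=p
    X=list(foot)+[(xb,a,b) for a,b in bar]+[(xa,r*np.sin(a),114-r*np.cos(a)) for a in ang]+[(-8,0,114)]
    G=np.eye(4); G[:3,:3]=R.from_euler('z',yaw).as_matrix(); G[:3,3]=[x,y,0]
    Mc=M.copy(); Mc[:3,:3]=M[:3,:3]@R.from_rotvec([rx,ry,rz]).as_matrix()
    V=np.linalg.inv(T@Mc); return X,G,V
def res(p):
    X,G,V=model(p); Xw=np.c_[X,np.ones(len(X))]@G.T
    return np.r_[(proj((K,d,V),Xw[:,:3])-U).ravel(), p[3:6]/.006,(p[6]+6)/2,(p[8]+3)/2]
s=least_squares(res,[568,234,.124,0,0,0,-6,70,-3],x_scale=[10,10,.1,.01,.01,.01,1,3,1]); p=s.x
print(p, np.degrees(p[2])); print(s.fun[:-5].reshape(-1,2))
X,G,V=model(p); Gi=np.linalg.inv(G)
for xt in(-6,-4,-2,0):
    o,D=ray((K,d,V),uz([(226,415),(232,392),(242,355),(253,314)])); o=(Gi@np.r_[o,1])[:3]; D=D@Gi[:3,:3].T
    Q=o+D*((xt-o[0])/D[:,0])[:,None]; print(xt,np.arctan2(Q[:,1],114-Q[:,2]),np.hypot(Q[:,1],114-Q[:,2]))
E
python3 fit.py
```

```text
[574.971 236.074   0.117  -0.006   0.      0.     -6.146  71.84   -1.76 ] 6.70302584168873
[[ 0.995  1.527]
 [-1.054  1.271]
 [-0.285 -0.475]
 [ 0.188 -0.706]
 [ 0.605  0.156]
 [-0.839  0.435]
 [-0.345 -0.273]
 [ 0.066  0.296]
 [ 0.016 -0.133]
 [ 0.102 -0.838]
 [-0.033  0.069]
 [ 0.193  0.227]
 [ 0.435  0.083]
 [-0.014 -1.141]]
-6 [0.31  0.316 0.327 0.344] [86.533 79.442 68.442 56.843]
-4 [0.306 0.312 0.322 0.337] [88.427 81.27  70.167 58.457]
-2 [0.302 0.307 0.317 0.331] [90.322 83.099 71.893 60.074]
0 [0.299 0.304 0.312 0.325] [92.219 84.93  73.622 61.693]
```

```bash
python3 - <<'E'
from h import *
T0=T_tool(read_state())
print(delta(T0,pose(60,-15,(480,226,250)))); print(delta(T0,pose(6.7,0,(572,235,225))))
E
```

```text
[-14.74  33.32  18.31  38.36 -90.73   1.86]
[-26.11  86.84  26.85 101.22 -18.49   0.9 ]
```

move_arm(rows=[-15,33,18,38,-91,2,-1,-15,33,18,38,-91,2,-1,-15,33,18,38,-91,2,-1,-15,33,18,38,-91,2,-1,-26,87,27,101,-18,1,-1,-26,87,27,101,-18,1,-1,-26,87,27,101,-18,1,-1,-26,87,27,101,-18,1,-1,-26,87,27,101,-18,1,-1,-26,87,27,101,-18,1,-1,-26,87,27,101,-18,1,-1,-26,87,27,101,-18,1,-1,-26,87,27,101,-18,1,-1,-26,87,27,101,-18,1,-1,-26,87,27,101,-18,1,-1,-26,87,27,101,-18,1,-1,-26,87,27,101,-18,1,-1,-26,87,27,101,-18,1,-1])

```text
clock: 4.88
position: [570.7, 235.5, 223.9]
ee_rot: [0.529, -0.528, 0.47, -0.469]
contact_force: [-0.6, 0.6, -0.4]
grip_width: 91.8
```

```bash
python3 - <<'E'
from h import *
s=read_state(); w=capture("wrist"); cv2.imwrite("pics/w2.png",w); W=cam("wrist",s); print(s["clock"],T_tool(s),s["q"])
print(proj(W,[[572,235,162],[572+40,240,162],[568,267,162]]))
for r in trace("gauge_grip","wrist")[:3]:
    pts=np.argwhere(r["pixels"])[:,::-1].astype(np.float32); print(r["p"],r["bbox"],cv2.minAreaRect(pts))
cv2.imwrite("pics/w2v.png",w[:,100:540])
E
```

```text
4.8833 [[  0.118  -0.001   0.993 570.732]
 [ -0.993   0.002   0.118 235.458]
 [ -0.003  -1.     -0.001 223.858]
 [  0.      0.      0.      1.   ]] [0.266 0.516 1.255 0.003 1.371 0.147]
[[319.863 213.354]
 [376.392 213.028]
 [319.622 168.68 ]]
0.72 [408.2, 2.5, 521.7, 67.7] ((460.8462829589844, 18.50726318359375), (48.70941925048828, 116.82649993896484), 51.04409408569336)
0.61 [304.1, 119.9, 336.1, 262.6] ((319.5, 190.0), (140.0, 31.0), 90.0)
```

View pics/w2v.png

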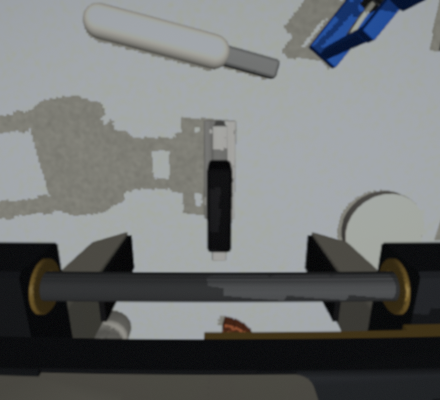

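move_arm(rows=[0,0,0,-1.5,30,1,-1,0,0,0,-1.5,60,1,-1,0,0,0,-1.5,85,1,-1,0,0,0,-1.5,99,1,-1,0,0,0,-1.5,99,1,0,0,0,0,-1.5,99,1,0.7,0,0,0,-1.5,99,1,1,0,0,0,-1.5,99,1,1,0,0,0,-1.5,99,1,1,0,0,0,-1.5,99,1,1,0,0,0,-1.5,99,1,1,0,0,0,-1.5,99,1,1])

```text
clock: 5.98
position: [571.7, 236.9, 125.2]
ee_rot: [0.529, -0.528, 0.471, -0.469]
contact_force: [0.5, 0.9, -0.2]
grip_width: 43.2
```

```bash
python3 - <<'E'
from h import *
s=read_state(); print(s["clock"],T_tool(s),s["grip_width"],s["contact_force"],s["moment"])
cv2.imwrite("pics/w3.png",capture("wrist"))
E
```

```text
5.9833 [[  0.116  -0.001   0.993 571.717]
 [ -0.993   0.003   0.116 236.942]
 [ -0.003  -1.     -0.001 125.178]
 [  0.      0.      0.      1.   ]] 43.207216517168476 [ 0.482  0.911 -0.201] [-0.014 -0.108 -0.005]
```

Fingers close slowly; keep closing.

move_arm(rows=[0,0,0,0,0,0,1,0,0,0,0,0,0,1,0,0,0,0,0,0,1,0,0,0,0,0,0,1,0,0,0,0,0,0,1,0,0,0,0,0,0,1,0,0,0,0,0,0,1,0,0,0,0,0,0,1])

```text
clock: 6.7
position: [571.5, 236.9, 124.7]
ee_rot: [0.528, -0.528, 0.471, -0.469]
contact_force: [0.3, -1.6, -0.0]
grip_width: 17.9
```

```bash
python3 - <<'E'
from h import *
T0=T_tool(read_state())
print(delta(T0,pose(-42,0,(560,40,275)))); print(delta(T0,pose(-90,0,(500,-110,215))))
E
```

```text
[   0.13   48.66   -0.1   193.88 -150.73  -34.48]
[   0.18   96.66   -0.04  336.06  -90.99 -111.39]
```

move_arm(rows=[0,0,0,0,-10,0,1,0,0,0,0,-30,0,1,0,0,0,0,-60,0,1,0,0,0,0,-95,0,1,0,0,0,0,-130,0,1,0,0,0,0,-150,0,1,0,0,0,0,-150,0,1])

```text
clock: 7.28
position: [573.7, 237.1, 281.1]
ee_rot: [0.532, -0.525, 0.469, -0.471]
contact_force: [0.7, 0.2, -2.4]
grip_width: 17.7
```

move_arm(rows=[0,6,0,24,0,-5,1,0,12,0,48,0,-9,1,0,18,0,72,0,-13,1,0,24,0,96,0,-17,1,0,30,0,120,0,-21,1,0,36,0,144,0,-25,1,0,42,0,168,0,-30,1,0,48,0,192,0,-35,1,0,54,0,215,5,-47,1,0,60,0,237,12,-59,1,0,66,0,258,20,-70,1,0,72,0,278,30,-80,1,0,78,0,296,40,-90,1,0,84,0,312,48,-98,1,0,90,0,326,55,-106,1,0,96.7,0,336,59,-111,1,0,96.7,0,336,59,-111,1,0,96.7,0,336,59,-111,1])

```text
clock: 8.78
position: [499.7, -109.9, 213.9]
ee_rot: [-0.001, -0.001, 0.708, -0.706]
contact_force: [0.2, 0.3, -3.3]
grip_width: 18.0
```

```bash
python3 - <<'E'
from h import *
s=read_state(); print(s["clock"],T_tool(s),s["grip_width"],s["contact_force"],s["moment"],s["q"])
w=capture("wrist"); a=capture("side"); cv2.imwrite("pics/w4.png",w); cv2.imwrite("pics/s4.png",a); W=cam("wrist",s)
P=T_tool(s)[:3,3]
print(proj(W,[[500,-164,61],P-[0,0,124.7],P-[-58,0,112.7],P-[58,0,112.7]])); print(proj(cam("side"),[[500,-164,61],P-[0,0,124.7]]))
for r in trace("stud_top","wrist")[:3]: v,u=np.nonzero(r["pixels"]); print(r["p"],r["bbox"],u.mean(),v.mean())
c=np.vstack([w[:300,140:500], ]); t=cv2.resize(a[150:330,210:360],(250,300)); 
cv2.imwrite("pics/c4.png",np.hstack([c,t]))
E
```

```text
8.7833 [[  -1.      -0.004    0.     499.655]
 [  -0.       0.004   -1.    -109.932]
 [   0.004   -1.      -0.004  213.919]
 [   0.       0.       0.       1.   ]] 17.959228632039135 [ 0.231  0.29  -3.323] [0.06  0.005 0.012] [-0.368  0.331  1.578  0.002  1.238  1.202]
[[373.691 184.237]
 [318.461 191.941]
 [318.36  127.01 ]
 [318.401 256.666]]
[[287.953 295.011]
 [283.935 266.967]]
0.87 [363.9, 170.4, 379.8, 190.0] 373.42559523809524 177.9970238095238
0.32 [299.0, 126.1, 345.3, 333.0] 319.61786698150337 217.57588875770693
```

View pics/c4.png

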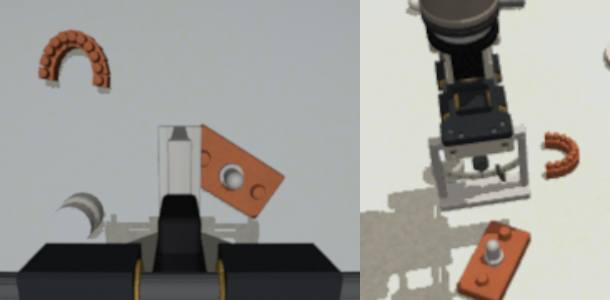

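```bash
python3 - <<'E'
from h import *
w=cv2.imread("pics/w4.png"); g=w.astype(int).sum(2)//3
print("colrow profile at cols 310,326:"); print(g[118:136,308],g[118:136,330])
print("row 150:",g[150,290:350]); print("row 135:",g[135,290:350])
print("stud rows 165-195, cols 358-386"); print(g[164:196:1,358:388:1])
E
```

```text
colrow profile at cols 310,326:
[174 174 174 174 174 174 167 150 142 153 163 165 166 166 166 166 166 166] [175 175 175 175 175 174 168 151 145 155 164 168 168 168 168 168 168 168]
row 150: [173 174 174 175 175 175 171 163 156 161 170 173 174 173 172 169 162 153
 155 165 169 170 170 170 171 170 170 171 170 170 170 169 168 168 168 168
 167 167 165 162 153 151 158 164 166 167 168 167 164 155 133  99  74  69
  72  78  84  92  97 100]
row 135: [175 175 175 175 175 175 172 165 160 165 172 174 174 173 172 171 168 165
 166 166 159 137 104  84  82  82  83  84  83  83  83  83  83  83  83  84
  95 125 153 166 168 167 166 166 165 166 167 166 165 159 146 127 108 100
  99 100 100 101 100 100]
stud rows 165-195, cols 358-386
[[103 102 102 101 100 100  97  96  98 105 117 124 129 132 133 132 128 122
  115 109 104 100 100 101 103 103 101 101 103 103]
 [102 101 101 100  99  98  99 107 119 132 144 149 151 152 153 153 150 146
  141 132 121 109 102 101 103 102 102 101 102 102]
 [101 101 100  98  97 101 114 131 145 154 158 159 156 155 156 159 160 160
  158 153 142 128 113 105 103 102 101 101 101 101]
 [100
[... 2920 characters left out ...]
 78  79  79  83  90  97
  101 102 101 102 102 103 103 104 103 102 101 102]
 [100 100 100 101 102 101 100  97  92  91  91  92  91  91  91  92  94  99
  101 101 102 102 101 102 102 103 102 103 102 102]
 [ 99 100 100 100 101 101 101 100  98  98 100  99  99 100  99  99  99  99
  100 102 102 102 101 102 102 102 102 102 102 101]
 [101 101 100 101 101 101 100 100  99 100 101 101 100 100 101 101 101 101
  101 102 102 102 101 101 101 101 101 101 101 100]
 [101 102 102 102 102 102 102 101 101 101 102 101 100  99 100 102 102 102
  102 103 103 102 101 101 101 101 101 101 101  99]
 [ 98 100 102 103 102 103 102 102 101 103 102 102 100  99 100 102 102 102
  103 103 102 102 101 101 102 102 102 102 100 100]]
```

```bash
python3 - <<'E'
from h import *
s=read_state(); W=cam("wrist",s); o=np.array([375,179.7]); print(onz(W,[o],52), onz(W,[[319.2,127.5],[319.2,124.9]],101.2)-T_tool(s)[:3,3],onz(W,[[319.2,124.9]],89.2)-T_tool(s)[:3,3])
print(delta(T_tool(s),pose(-90,0,(502.3,-165,200))))
E
```

```text
[[ 503.667 -166.232   52.   ]] [[  57.78    -0.681 -113.782]
 [  59.869   -0.677 -113.782]] [[  59.181   -0.645 -125.782]]
[ 0.16  0.11  0.08 -1.6  14.83 55.82]
```

move_arm(rows=[0.17,0,0.4,-3.3,0,15,1,0.17,0,0.4,-3.3,0,30,1,0.17,0,0.4,-3.3,0,45,1,0.17,0,0.4,-3.3,5,55.6,1,0.17,0,0.4,-3.3,12,55.6,1,0.17,0,0.4,-3.3,20,55.6,1,0.17,0,0.4,-3.3,23,55.6,1,0.17,0,0.4,-3.3,23,55.6,1,0.17,0,0.4,-3.3,23,55.6,1,0.17,0,0.4,-3.3,23,55.6,1])

```text
clock: 9.77
position: [503.9, -165.0, 192.1]
ee_rot: [-0.002, -0.002, -0.707, 0.707]
contact_force: [-0.3, 0.5, -2.2]
grip_width: 18.3
```

```bash
python3 - <<'E'
from h import *
for i in range(3):
    a=capture("side"); s=read_state(); print(s["clock"],s["position"],s["contact_force"],s["moment"])
print(T_tool(s)); cv2.imwrite("pics/s5.png",a); cv2.imwrite("pics/w5.png",capture("wrist"))
E
```

```text
9.8167 [ 503.952 -165.132  192.283] [ 0.765 -0.201 -2.965] [ 0.047  0.061 -0.011]
9.8667 [ 503.915 -165.236  192.313] [ 0.262 -0.457 -3.442] [-0.02   0.068 -0.014]
9.9167 [ 503.905 -165.307  192.305] [ 0.26   0.43  -2.795] [0.017 0.025 0.024]
[[  -1.       0.006   -0.     503.905]
 [   0.      -0.001   -1.    -165.307]
 [  -0.006   -1.       0.001  192.305]
 [   0.       0.       0.       1.   ]]
```

move_arm(rows=[0,0,-0.15,0.7,1.5,0.2,1,0,0,-0.15,0.7,3,0.2,1,0,0,-0.15,0.7,4.5,0.2,1,0,0,-0.15,0.7,5.5,0.2,1,0,0,-0.15,0.7,5.5,0.2,1])

```text
clock: 10.38
position: [502.8, -165.6, 186.1]
ee_rot: [-0.001, -0.001, -0.707, 0.707]
contact_force: [0.5, -0.6, -2.9]
grip_width: 17.7
```

```bash
cat > st.py <<'E'
from h import *
import sys
F=[];P=[];M=[];n=sys.argv[1]
for i in range(6):
    a=capture("side" if i<5 else "wrist"); s=read_state(); F.append(s["contact_force"]);P.append(s["position"]);M.append(s["moment"])
    if i==4: cv2.imwrite(f"pics/s{n}.png",a)
    if i==5: cv2.imwrite(f"pics/w{n}.png",a)
print(s["clock"],np.mean(P,0),np.mean(F,0),np.std(F,0),np.mean(M,0),s["grip_width"]); print(T_tool(s))
E
python3 st.py 6
```

```text
10.6833 [ 503.019 -165.67   186.405] [ 0.071 -0.079 -2.783] [0.3   0.355 0.49 ] [ 0.034  0.035 -0.004] 18.371394184412054
[[  -1.       0.003   -0.001  503.034]
 [   0.001   -0.001   -1.    -165.691]
 [  -0.003   -1.       0.001  186.471]
 [   0.       0.       0.       1.   ]]
```

Not yet clearly in contact (hung load ≈ -3.1). Two mm more.

move_arm(rows=[0,0,0,0,1,0,1,0,0,0,0,2,0,1,0,0,0,0,2,0,1])

```text
clock: 10.93
position: [503.1, -165.7, 184.4]
ee_rot: [-0.001, -0.001, -0.707, 0.707]
contact_force: [-0.3, 0.5, -2.0]
grip_width: 17.7
```

```bash
python3 st.py 7
```

```text
11.2333 [ 503.125 -165.718  184.551] [ 0.072 -0.359 -1.905] [0.394 0.341 0.178] [-0.027 -0.008  0.004] 17.95930709172881
[[  -1.       0.003   -0.001  503.12 ]
 [   0.001   -0.001   -1.    -165.714]
 [  -0.003   -1.       0.001  184.523]
 [   0.       0.       0.       1.   ]]
```

move_arm(rows=[0,0,0,0,1.5,0,1,0,0,0,0,1.5,0,1,0,0,0,0,1.5,0,1])

```text
clock: 11.48
position: [503.1, -165.7, 183.0]
ee_rot: [-0.001, -0.001, -0.707, 0.707]
contact_force: [1.0, -0.4, -0.8]
grip_width: 18.0
```

```bash
python3 st.py 8; python3 - <<'E'
from h import *
a=cv2.imread("pics/s8.png"); w=cv2.imread("pics/w8.png")
print(proj(cam("side"),[[503,-165,59]]))
cv2.imwrite("pics/c8.png",np.hstack([cv2.resize(a[210:330,235:355],(480,480),interpolation=2),cv2.resize(w[80:280,250:390],(320,480),interpolation=2)]))
E
```

```text
11.7833 [ 503.116 -165.711  183.03 ] [ 0.298 -0.059 -0.172] [0.474 0.48  0.196] [-0.007 -0.065  0.014] 18.13471406585392
[[  -1.       0.003   -0.001  503.098]
 [   0.001   -0.001   -1.    -165.712]
 [  -0.003   -1.       0.001  183.006]
 [   0.       0.       0.       1.   ]]
[[289.464 295.691]]
```

View pics/c8.png

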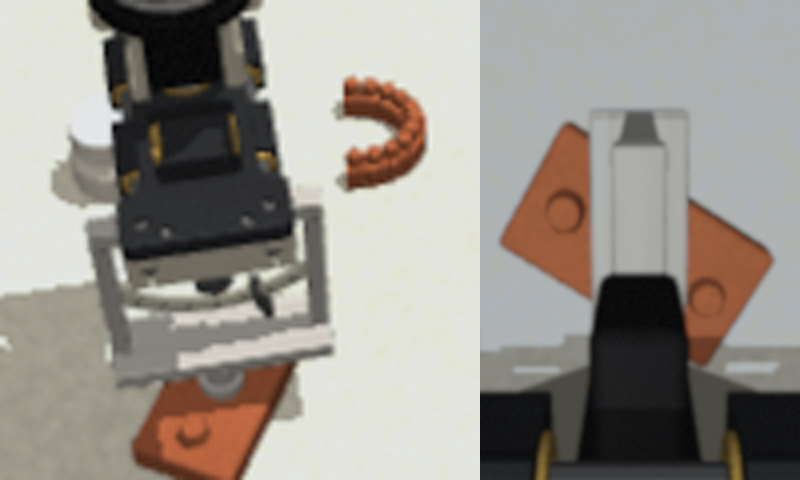

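move_arm(rows=[0,0,-1.5,-3.3,0,0,1,0,0,-3,-6.5,0.15,0,1,0,0,-4.5,-9.8,0.35,0,1,0,0,-6,-13,0.6,0,1,0,0,-7.5,-16.3,0.9,0,1,0,0,-9,-19.5,1.3,0,1,0,0,-10.5,-22.7,1.8,0,1,0,0,-12,-26,2.4,0,1,0,0,-13.5,-29.2,3.1,0,1,0,0,-15,-32.4,3.8,0,1,0,0,-16.5,-35.5,4.6,0,1,0,0,-18,-38.5,5.4,0,1,0,0,-18,-38.5,5.4,0,1,0,0,-18,-38.5,5.4,0,1,0,0,-18,-38.5,5.4,0,1])

```text
clock: 13.03
position: [541.8, -165.6, 177.6]
ee_rot: [0.109, 0.109, -0.699, 0.699]
contact_force: [2.1, 0.8, -1.4]
grip_width: 17.5
```

```bash
python3 st.py 9; python3 - <<'E'
from h import *
T=T_tool(read_state()); print("lean",np.arcsin(T[2,0]), "foot",T@[-.5,124.6,0,1])
a=cv2.imread("pics/s9.png"); w=cv2.imread("pics/w9.png")
cv2.imwrite("pics/c9.png",np.hstack([cv2.resize(a[235:335,245:345],(560,560),interpolation=2),cv2.resize(w[80:320,270:370],(234,560),interpolation=2)]))
E
```

```text
13.3333 [ 541.615 -165.653  177.926] [ 1.849  0.341 -1.338] [0.573 0.358 0.531] [ 0.144 -0.786 -0.032] 17.585967072821884
[[  -0.952   -0.305   -0.001  541.579]
 [   0.001   -0.      -1.    -165.682]
 [   0.305   -0.952    0.001  177.918]
 [   0.       0.       0.       1.   ]]
lean 0.31020487970501714 foot [ 504.02  -165.718   59.113    1.   ]
```

View pics/c9.png

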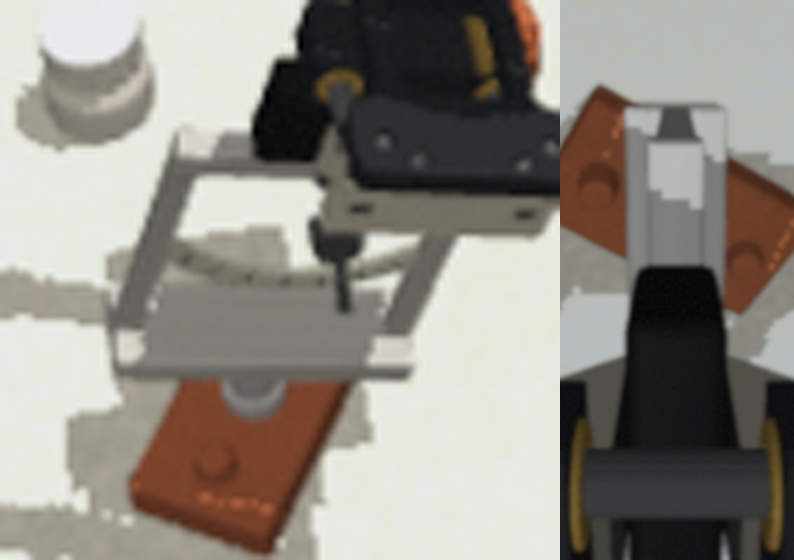

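```bash
python3 - <<'E'
from h import *
S=cam("side")
def show(n,T,r0,r1,c0,c1):
    g=cv2.imread(f"pics/{n}.png").min(2).astype(int); print(n); print("     ",np.arange(c0,c1))
    for r in range(r0,r1): print(r,g[r,c0:c1])
    for nm,x in(("pivot",0),("r45",45),("r66",66),("r77",77),("r88",88)):
        out=[]
        for a in (0,.29,.31,.33): out.append(proj(S,[(T@[-.5-x*np.sin(a),124.6-114+x*np.cos(a),0,1])[:3]])[0])
        print(nm,np.array(out).ravel())
show("s9",T_tool(read_state()),272,294,296,316)
T=pose(-90,0,(503.1,-165.7,183.0)); T[2,0]=-.003
show("s8",T,272,294,283,308)
# slip check: phase shift of foot tip patch in wrist view
a=cv2.imread("pics/w8.png",0);b=cv2.imread("pics/w9.png",0)
for n,im in(("8",a),("9",b)): print(n,[im[118:134,c].tolist() for c in(308,330)])
E
```

```text
s9
      [296 297 298 299 300 301 302 303 304 305 306 307 308 309 310 311 312 313
 314 315]
272 [223 220 221 224 227 206 124  92 100  98  93  74  47  51  57  81  99  99
  98  98]
273 [222 222 225 221 186 141 124  93  99 101  97  91  88  89  87  94  99  99
 100  98]
274 [221 220 223 205 111  68  96  98  99  98  99  98  97 100  98  98 100  99
  99  98]
275 [220 219 223 197  76  52  76 100  99  99  99  97  97  99  99  99  99  99
  98  99]
276 [223 224 226 204 104  46  61  76  75  74  73  75  81  91 121 145 146 145
 138 121]
277 [224 226 226 204 111  46  49  50  48  49  48  48  54  87 162 214 214 211
 206 201]
278 [193 223 224 208 135  43  41  40  42  40  42  42  42  88 176 228 228 224
 223 223]
279 [172 223 225 220 177  41  40  42  41  42  42  41  40 106 192 227 228 222
 204 188]
280 [172 223 225 224 196  89  40  42  42  42  42  42  75 155 208 201 193 169
 156 143]
281 [175 225 226 224 214 167  76  68  41  42  56 109 146 147 165 151 145 126
 115 104]
282 [160 198 198 190 179 166 132 117  97  47  66 116 145 128 123 121 113 108
 104  93]
283 [135 147 148 145 138 138 132 125 106  52  68  9
[... 3659 characters left out ...]
9 179 186 200]
pivot [285.793 264.986 285.793 264.986 285.793 264.986 285.793 264.986]
r45 [287.458 277.901 293.662 276.414 294.072 276.275 294.479 276.132]
r66 [288.197 283.631 297.152 281.483 297.745 281.284 298.333 281.079]
r77 [288.574 286.561 298.937 284.076 299.623 283.846 300.304 283.608]
r88 [288.946 289.443 300.692 286.626 301.47  286.366 302.243 286.098]
8 [[176, 176, 176, 176, 176, 176, 170, 153, 145, 148, 148, 155, 165, 168, 168, 168], [176, 176, 176, 176, 176, 176, 170, 153, 147, 151, 151, 157, 167, 170, 170, 171]]
9 [[186, 185, 185, 185, 179, 162, 136, 121, 135, 155, 169, 179, 180, 181, 181, 181], [185, 185, 185, 185, 180, 163, 138, 124, 136, 154, 171, 180, 183, 183, 183, 183]]
```

move_arm(rows=[0,0,0,0,0,0,1,0,0,0,0,0,0,1,0,0,0,0,0,0,1,0,0,0,0,0,0,1,0,0,0,0,0,0,1,0,0,0,0,0,0,1,0,0,0,0,0,0,1,0,0,0,0,0,0,1,0,0,0,0,0,0,1,0,0,0,0,0,0,1,0,0,0,0,0,0,1,0,0,0,0,0,0,1,0,0,0,0,0,0,1,0,0,0,0,0,0,1,0,0,0,0,0,0,1,0,0,0,0,0,0,1])

```text
clock: 14.67
position: [541.5, -165.7, 177.6]
ee_rot: [0.11, 0.109, -0.698, 0.699]
contact_force: [2.3, 0.1, -1.0]
grip_width: 17.4
```

```bash
python3 st.py 10; python3 - <<'E'
from h import *
T=T_tool(read_state()); print("lean",np.arcsin(T[2,0]), "foot",T@[-.5,124.6,0,1])
g=cv2.imread("pics/s10.png").min(2).astype(int)
for r in range(276,292): print(r,g[r,298:313])
w=cv2.imread("pics/w10.png",0); print(w[118:134,308])
E
```

```text
14.9667 [ 541.531 -165.698  177.63 ] [ 2.419  0.32  -1.266] [0.678 0.541 0.314] [ 0.113 -0.887 -0.017] 17.549157487506687
[[  -0.952   -0.306   -0.001  541.517]
 [   0.001   -0.      -1.    -165.71 ]
 [   0.306   -0.952    0.001  177.631]
 [   0.       0.       0.       1.   ]]
lean 0.31122325333008766 foot [ 503.838 -165.746   58.864    1.   ]
276 [225 206 113  46  62  80  81  80  81  80  80  91 113 122 122]
277 [226 211 139  43  47  51  55  55  54  52  53  88 160 207 206]
278 [224 220 176  42  42  43  43  41  41  43  42  71 162 228 228]
279 [224 223 188  43  40  41  41  41  42  43  41  80 168 227 228]
280 [225 224 196  95  41  41  41  42  40  41  75 150 206 209 197]
281 [226 224 215 169  67  43  42  41  56  77 108 157 169 157 149]
282 [198 196 193 178 137 119  79  44  65 103 129 136 123 122 118]
283 [148 148 148 146 139 129 102  53  69  98 108  97 108 107 104]
284 [114 111 112 106  96 111  96  51  66  88  94  84 102 120 150]
285 [104 102 101  91  76 103  90  52  53 100 145 161 196 202 210]
286 [110 110 110 106 103 112  96  43  48 102 151 160 176 176 180]
287 [121 121 121 122 122 123 107  50  45  88 133 133 131 131 134]
288 [123 121 122 122 123 123 111  66  41  81 122 122 122 123 122]
289 [120 119 119 120 120 119 108  70  40  78 119 118 118 118 119]
290 [120 121 120 120 121 121 113  80  47  77 110 118 118 118 119]
291 [121 122 122 121 122 121 119 111 104 109 116 120 120 119 118]
[186 185 185 185 179 162 136 123 144 168 179 181 180 181 181 181]
```

```bash
python3 - <<'E'
from station import *
s=read_state(); print(s["clock"],s["qd"],s["contact_force"]); print(hand_in())
E
```

```text
14.9667 [-1.26504592e-03 -1.21507871e-03 -9.77292492e-05  9.71674458e-04
  3.22610322e-03  1.59898591e-04] [ 2.82754874  0.99294866 -1.59040524]
the job is handed in; nothing more can be done
None
```

I gripped the silver gauge by its black grip and lifted it clear. I set the middle of its foot level on the tall stud, with about 3 N of contact and 1–2 mm of press. Then I rocked it about the stud to a lean of about 0.31 rad and held it there. I handed the job in at about 15 s on the robot's clock, and `hand_in` gave no verdict.

**Last checks**
- **Stillness:** the arm was still, and the tab was in the same pixel position in two pictures 1.6 s apart. The pointer's bob moved about 0.3 px between those pictures, over the 1.3 s hold, so I read it as settling.
- **Alignment:** in the side camera, the bob and tab lay on the same plumb line to about 0.1 px. That is roughly 0.003 rad, but with an uncertainty of about 0.01 rad, because the gripper hid the pivot.
- **Tab angle:** the close-up before grasping gave 0.306–0.322 rad, and the side pictures gave about 0.305 rad. The readings differ by up to about 0.015 rad.
- **Contact:** the upward force at the foot was about 1.8 N, so it was still resting lightly. There was also a sideways force of 2–2.5 N along the rocking direction, more than I expected, which I took to be friction on the stud.
- **Grip:** the wrist picture showed the foot's end shifted about 1.5 px after rocking, so the gauge turned or gave by up to about 0.01 rad in the fingers.
- **Other objects:** I saw no sign that anything else had been touched, but I did not check each object separately.

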